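Reset and start the pose timer

TASK

Get the life-drawing pose timer running: with a fingertip press its small round reset key well in, past half of its travel, and let it spring back up, then press down the raised end of its long see-saw start bar as far as it goes, and take the hand away. Press gently; do not grip, lift or shove the timer along, and do not press or move the bell, the stamp or anything else on the table.

Things in the scene. Friction and masses are not known exactly. Their poses are not given: they have to be found in the camera images.
- timer: the pose timer, a loose grey box about 0.6 kg, 80 mm (its x) by 160 mm (its y), its top 42 mm above the table; origin at the centre of its underside, z up, its dark display on the -x side. On its top, along the centre line: the round black reset key at y = +55 mm, and the black see-saw start bar whose pivot is at y = -25 mm. It stands on the table in any place among the bell and stamp, turned up to 69 degrees either way
- reset_top (a point): centre of the top of the round reset key: 22 mm across, standing 20 mm proud of the timer's top (62 mm above the table). Spring key: about 1.5 N starts it, 5 N holds it half in (7 mm) and 8.5 N fully in (14 mm down); springs back up when let go
- reset_key (a joint): reset key travel in m: 0 up, 0.014 fully pressed in
- start_pad (a point): point on the upper face of the start bar's raised end, 36 mm from the pivot towards the timer's -y end: where to press. The bar is 30 mm wide and 90 mm long (along the timer's y); its level top is 65 mm above the table at the pivot, and the raised tip starts about 72 mm and ends about 58 mm above the table
- start_bar (a joint): start bar tilt in rad: 0 stopped (outer end, away from the reset key, raised about 0.15 rad above level; it may start up to 0.04), 0.30 running (outer end fully down, 0.15 rad below level, against a stop; beyond that the whole bar gives softly up to 6 mm, on a sprung pivot that yields only from 6 N). No spring: it stays where it is left by friction, about 1.5 N pushed at its tip, 3 N at 20 mm from the pivot
- bell: steel desk bell, 86 mm across, 60 mm high with a small push key on top; leave alone. Origin at the centre of its underside
- bell_key (a joint): bell key travel in m: 0 up, 0.006 pressed
- stamp: self-inking stamp, 44 mm by 68 mm, 90 mm high, with a sprung black head; leave alone. Origin at the centre of its underside
- stamp_head (a joint): stamp head travel in m: 0 up, 0.014 pressed
- tape: roll of paper tape lying flat, 100 mm across, 24 mm high; leave alone. Origin at the centre of its underside
- paint_jar: jar with a white cap, 62 mm across, 75 mm high; leave alone. Origin at the centre of its underside
- water_cup: white cup, 68 mm across, 75 mm high; leave alone. Origin at the centre of its underside
- eraser: white eraser block, 24 mm by 58 mm, 14 mm high; leave alone. Origin at the centre of its underside
- sharpener: metal pencil sharpener block, 30 mm by 40 mm, 28 mm high; leave alone. Origin at the centre of its underside
Mind the look-alikes: they are no part of the job. Leave any pink or yellow look-alike of the timer alone.

How it is judged:
On the way, in this order (a step that is already met when the one before it is completed fails the run):
1. the reset key is pressed in at least 6 mm of its 14 mm, with the start bar still in its stopped position (value of joint reset_key above 0.006 m and value of joint start_bar below 0.1 rad), for 0.05 s.
2. the reset key is back up (value of joint reset_key below 0.0015 m), for 0.05 s.
3. the start bar's raised end is pushed down (at least 0.24 of 0.30 rad), with the reset key up (value of joint start_bar above 0.24 rad and value of joint reset_key below 0.0015 m), for 0.1 s.
At the end, for the whole second after the job is handed in: The start bar stays down (at least 0.24 of 0.30 rad), the reset key is up (within 1.5 mm), the timer stands flat and at rest on the table within 20 mm of where it was, the bell and stamp are unpressed, and every other thing is within 15 mm of where it was (all of step 3 and linear speed of timer below 0.02 m/s and angle between timer's own z axis and vertical below 0.05 rad and height (world z) of timer below 0.005 m and distance of timer from where it was at the start of the episode below 0.02 m and value of joint bell_key below 0.002 m and value of joint stamp_head below 0.003 m and distance of each of bell, stamp, tape, paint_jar, water_cup, eraser, sharpener from where it was at the start of the episode below 0.015 m); the robot touches nothing.
It fails at once if the timer is pressed hard: more than 45 N from the fingers (contact force between the fingers and timer above 45 N).
It fails at once if the timer is lifted or tipped (height (world z) of timer above 0.008 m or angle between timer's own z axis and vertical above 0.15 rad).
It fails at once if the timer is shoved more than 20 mm (distance of timer from where it was at the start of the episode above 0.02 m).
It fails at once if the bell's key or the stamp is pressed (value of joint bell_key above 0.003 m or value of joint stamp_head above 0.004 m).
It fails at once if any other thing on the table (bell, stamp, tape, jar, cup, eraser, sharpener) is moved more than 15 mm (distance of any of bell, stamp, tape, paint_jar, water_cup, eraser, sharpener from where it was at the start of the episode above 0.015 m).
It also fails if it takes over 40 s, if anything falls off the work surface, if the arm or the gripper's body presses on something with over 40 N, if the wrist force passes 120 N, or if a joint passes its speed limit or range.

ROBOT

A 6-joint arm with a two-finger parallel gripper is mounted at the origin on the work surface. World frame = base frame: x ahead of the robot, y to its left, z up, the work surface at z = 0. Lengths are in m, angles in rad, forces in N, time in s.
With the tool pointing down it reaches from about 0.25 to 0.775 m from the base axis. Payload 4 kg.
Tool frame: the origin (TCP) lies at the centre of the arm's flange, where the gripper is bolted on; the fingertips stand 199 mm ahead of it and the grasp point (between the pads) lies 180 mm ahead of it; z points along the fingers, y is the line along which they close (so a half turn about z gives the same grasp; the last joint's range is limited). The gripper opens to 94 mm and grips with 3 to 60 N. Pads are 16 mm wide; open, the fingers measure 119 mm over their backs; the gripper's body (75 mm by 177 mm) begins 78 mm behind the grasp point.
Start: joints at [-1.249, 0.087, 1.371, -0, 1.684, -0.103], TCP at [0.227, -0.501, 0.405] pointing down, gripper open.
Joint ranges: [-3.1, 3.1], [-0.76, 2.03], [0.27, 2.55], [-1.08, 4.22], [0.17, 2.65], [-2.57, 2.57]. Speed limits (rad/s): [2.79, 2.79, 3.14, 3.14, 3.14, 3.14].

INTERFACE

Orientations are given as [roll, pitch, yaw] about the fixed x, y, z axes, in that order (R = Rz(yaw) Ry(pitch) Rx(roll)).
In Python, from bench import robot, eyes, models gives the robot as it stands.
- The arm moves only by the tool step_arm, never from a script. Its argument "commands" is a list that holds one entry, the list of rows, each a list of 7 numbers: the shift along the tool's x, y, z in mm, then the turn, a rotation vector about the tool's x, y, z in rad, then the finger opening in mm, from 0 to 94. In form: [[[tx, ty, tz, wx, wy, wz, gripper], ...]]. A call has 1 to 20 rows; each row shifts and turns the commanded pose from where the row before left it, along the tool's axes as they then stand; what a row does not reach is not made up. A row lasts 1/8 s, in which the tool goes at most 62.5 mm and 10.7 degrees, less where a joint would pass 70% of its speed; a pose out of reach is approached as far as the arm can. A call is refused whole if a number of a shift passes 62.5 or a number of a turn 0.188, either way. A call with a gripper value outside its range is refused whole. The fingers move at their own pace and stop on an object; the grip force is fixed at half the most. Time passes only in rows, so rows that do not move let the fingers close. It gives the time, the measured TCP pose, the force, the opening and the grip force at its end, in the units of the state.
- robot.get_obs(): the state, without advancing time (a new reading comes with each control period).
- eyes.snapshot(name): name is "side" or "top"; returns a dict with "color" (384x512x3 uint8, red, green, blue), "camera_matrix" (3x3 intrinsics, pixels), "eye" and "rotation" of the camera in the world. Camera axes: x right, y up, looking along -z (the intrinsics and any distortion apply to the point x, -y, -z); pixel columns grow to the right and rows downward; lengths in m; the calibration is good to about 2 mm. A picture is of the moment at which its call begins. There is no depth.
- robot.close_job(): hands the job in; it is judged then, once.
Trained networks look in a picture, given as the dict that the camera call returned (one of the last four; its "shot" number tells which), for a name from the list of things; names that differ only in an ending like _2 or _b are one class to them, and where a whole thing is asked for, a point or a joint stands for the part that bears it (a point fixed in the world has none). Each returns a list of dicts, best first, with "confidence" (0 to 1); they miss things now and then, are a little off and sometimes report something else, mostly with a low value. They report only what shows in the picture. A call takes as long as a camera call. They do not tell look-alikes from the thing itself.
- models.masks_of(picture, query): "mask" (384x512 bool, what is visible of it) and "xy" ([column, row] in pixels, amid what is visible of it).
- models.tip_of(picture, query): "xy" ([column, row] in pixels: a listed point, or the origin of a listed thing).
The state is a dict: "time": time; "joint_positions": joint angles; "qvel": joint speeds; "joint_torque": joint torques, N m; "tool_pos": TCP position; "ee_rot": TCP orientation; "wrist_force": force on the tool from outside, world axes, zero at the start; "wrist_torque": the same for the moment, N m; "width": finger opening in m; "finger_force": force on a finger pad.
Only numpy, scipy, OpenCV 4.12 (cv2) and the standard library are available. Lean on these libraries where they do the work, as an engineer would, in place of code of your own. Each camera call takes 0.05 s, during which the arm holds its last target. There are 200 camera calls.

## Working session

There is one attempt and no reset: what is moved stays moved. The work goes in short steps, Python scripts to look and compute and a tool call to move; the robot and the scene stay as the last step left them, time stands still between calls to the robot, and variables do not carry over. Pictures are saved under pics/ and viewed, at most 10 in all, crops included, and the job is handed in when it is done.

Besides the shell and the picture viewer there is one more tool, called after ">>>" by a JSON object that holds its "op" and its "data". step_arm: Moves the arm, as the interface text tells. Its arguments: {"type":"object","properties":{"commands":{"type":"array"}},"required":["commands"]}

```bash
mkdir -p pics; cat > h.py <<'E'
import numpy as np, cv2
from bench import robot, eyes, models
def ray(p,xy):
    K=np.array(p["camera_matrix"]);d=np.linalg.inv(K)@[xy[0],xy[1],1]
    return np.array(p["eye"]),np.array(p["rotation"])@(d*[1,-1,-1])
def at(p,xy,z):
    e,d=ray(p,xy);return e+d*(z-e[2])/d[2]
def px(p,X):
    c=np.array(p["rotation"]).T@(np.array(X)-p["eye"])*[1,-1,-1];u=np.array(p["camera_matrix"])@c;return u[:2]/u[2]
E
python3 - <<'E'
from h import *
o=robot.get_obs();print(o)
for n in("top","side"):
    p=eyes.snapshot(n);print(n,p["eye"],[k for k in p])
    cv2.imwrite(f"pics/{n}1.png",cv2.resize(p["color"][...,::-1],(800,600)))
    for q,z in(("timer",0),("reset_top",.062),("start_pad",.07),("bell",0),("stamp",0)):
        for r in models.tip_of(p,q)[:3]:print(q,np.round(r["xy"],1),round(r["confidence"],2),at(p,r["xy"],z).round(4))
E
```

```text
{'time': 0.0, 'joint_positions': array([-1.24906924e+00,  8.79520495e-02,  1.37222535e+00, -3.32328146e-05,
        1.68358991e+00, -1.03073081e-01]), 'qvel': array([-5.96365328e-04,  6.11142093e-05, -2.05357308e-03,  2.15548314e-05,
       -7.25370944e-04,  1.97666519e-04]), 'joint_torque': array([-9.61271362e-04, -3.40189397e+01, -3.02425504e+01,  7.14431307e-02,
        3.29749938e-02, -1.79626722e-04]), 'tool_pos': array([ 0.22664673, -0.50101169,  0.40351998]), 'ee_rot': array([-3.13942614e+00, -1.90897200e-04,  4.24796253e-01]), 'wrist_force': array([-0.68480933,  0.87534784, -0.67319649]), 'wrist_torque': array([-0.02143008, -0.02203668, -0.02632807]), 'finger_force': 0.0, 'width': 0.09397956266257317}
top [ 0.34160254 -0.0272377   1.28676112] ['color', 'camera_matrix', 'eye', 'rotation', 'shot']Traceback (most recent call last):
  File "<stdin>", line 7, in <module>
  File "h.py", line 7, in at
    e,d=ray(p,xy);return e+d*(z-e[2])/d[2]
                                      ~^^^
IndexError: invalid index to scalar variable.
```

```bash
cat > look.py <<'E'
from h import *
import sys
t=sys.argv[1]
for n in("top","side"):
    p=eyes.snapshot(n);print(n,p["eye"],p["rotation"],p["camera_matrix"])
    cv2.imwrite(f"pics/{n}{t}.png",cv2.resize(p["color"][...,::-1],(800,600)))
    for q,z in(("timer",0),("reset_top",.062),("start_pad",.07),("bell",0),("stamp",0)):
        for r in models.tip_of(p,q)[:3]:print(q,np.round(r["xy"],1),round(r["confidence"],2),at(p,r["xy"],z).round(4))
E
cat >> h.py <<'E'
from scipy.spatial.transform import Rotation as Ro
def _R(p):
    r=np.array(p["rotation"],float)
    return r if r.shape==(3,3) else Ro.from_euler("xyz",r).as_matrix() if r.size==3 else Ro.from_quat(r).as_matrix()
E
sed -i 's/np.array(p\["rotation"\])/_R(p)/' h.py
python3 look.py 1
```

```text
top [ 0.34160254 -0.0272377   1.28676112] [ 0.12304104 -0.028809   -1.55094644] [[378.52770565   0.         256.24459949]
 [  0.         378.52770565 192.4914546 ]
 [  0.           0.           1.        ]]
timer [332.9 274.6] 0.94 [ 0.2299 -0.324   0.    ]
timer [374.5 222.9] 0.9 [ 0.4061 -0.4682  0.    ]
timer [159.9 253.3] 0.79 [0.2896 0.2562 0.    ]
reset_top [165.6 265.9] 0.58 [0.2531 0.2227 0.062 ]
reset_top [234.8 160. ] 0.56 [0.5999 0.0132 0.062 ]
reset_top [381.1 241.8] 0.51 [ 0.3423 -0.4674  0.062 ]
start_pad [317.2 266.8] 0.83 [ 0.2594 -0.2578  0.07  ]
start_pad [139.4 238.7] 0.64 [0.3368 0.3075 0.07  ]
start_pad [245.5 126.2] 0.61 [ 0.713  -0.0194  0.07  ]
stamp [319.7 207. ] 0.84 [ 0.4565 -0.2796  0.    ]
side [0.11938879 0.67209112 0.62063334] [ 0.98147595 -0.0174437  -2.62402984] [[351.62171472   0.         255.01758652]
 [  0.         351.62171472 189.17927714]
 [  0.           0.           1.        ]]
timer [206.6 202.4] 0.91 [ 0.6583 -0.0032  0.    ]
timer [378.2 193.4] 0.79 [ 0.2248 -0.3204  0.    ]
timer [340.4 160.2] 0.67 [ 0.3964 -0.4672  0.    ]
reset_top [360.7 148.2] 0.55 [ 0.3352 -0.4749  0.062 ]
reset_top [217.4 196. ] 0.54 [0.5968 0.0245 0.062 ]
reset_top [308.5 299.9] 0.49 [0.2429 0.2246 0.062 ]
start_pad [253.3 304.2] 0.65 [0.3277 0.2934 0.07  ]
start_pad [193.5 174.9] 0.56 [ 0.7136 -0.0201  0.07  ]
bell [189.5 294.5] 0.94 [0.4871 0.2937 0.    ]
bell [207.5 200.8] 0.57 [ 0.6608 -0.0112  0.    ]
bell [287.2 215.1] 0.57 [ 0.4241 -0.0716  0.    ]
stamp [304.2 180.1] 0.65 [ 0.4564 -0.2717  0.    ]
```

View pics/top1.png

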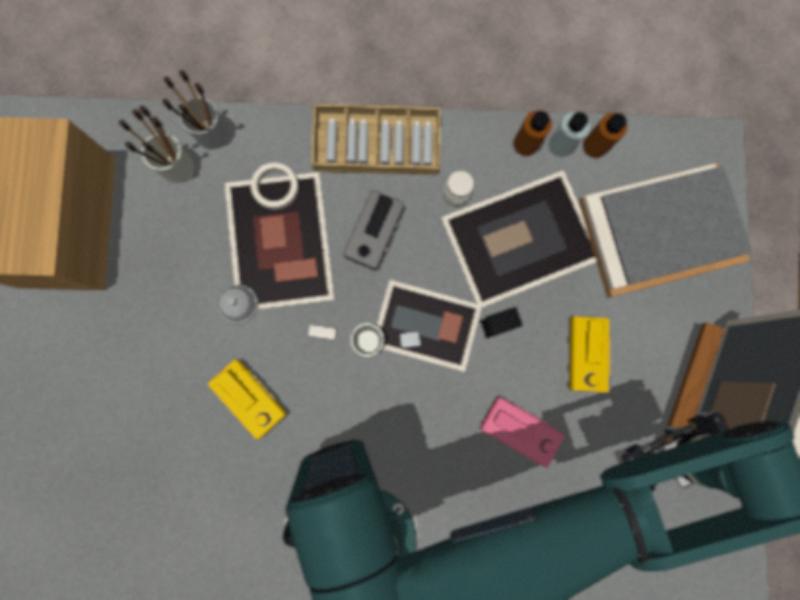

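View pics/side1.png

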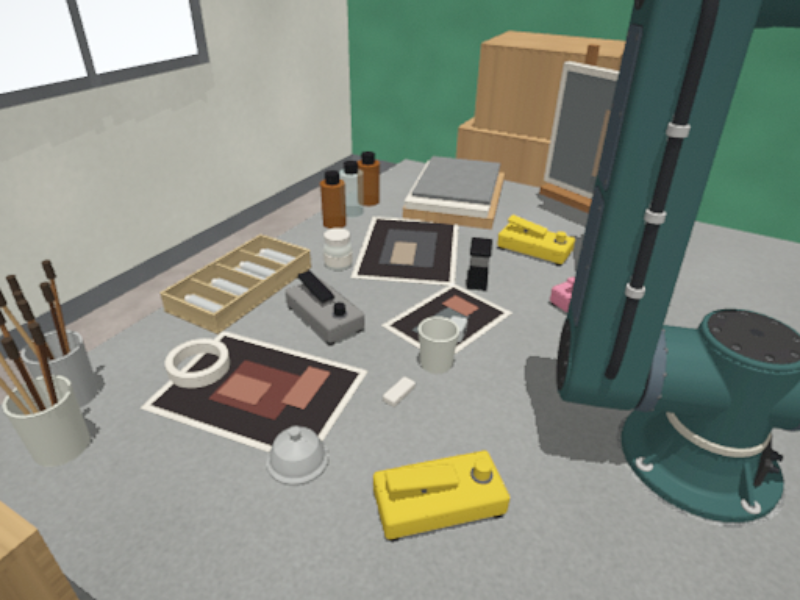

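Four boxes of this shape show in top1: grey at (375,230), yellow at (247,398) and (590,355), and pink at (522,432). The grey one, with its black key at (364,250) and black bar at (378,215), fits the description. I'll confirm it in a crop and fit its outline.

```bash
cat > fit.py <<'E'
from h import *
import sys
from scipy.optimize import least_squares
obs=[]
for n in("top","side"):
    p=eyes.snapshot(n); g0=px(p,[.655,0,.04])
    for q,pt in(("timer",[0,0,0]),("reset_top",[0,.055,.062]),("start_pad",[0,-.061,.0704])):
        for r in models.tip_of(p,q):
            if np.hypot(*(np.array(r["xy"])-g0))<45 : obs.append((p,r["xy"],pt)); print(n,q,np.round(r["xy"],1),round(r["confidence"],2));break
    if n=="top": P=p
def W(v,pt):
    c,s=np.cos(v[2]),np.sin(v[2]);return np.array([v[0]+c*pt[0]-s*pt[1],v[1]+s*pt[0]+c*pt[1],pt[2]])
f=least_squares(lambda v:np.concatenate([px(p,W(v,pt))-xy for p,xy,pt in obs]),[.655,0,1.25],loss="soft_l1")
v=f.x;print("pose",v.round(4),"res",f.fun.round(1))
for k,pt in(("reset",[0,.055,.062]),("pad",[0,-.061,.07])):print(k,W(v,pt).round(4))
im=cv2.resize(P["color"][100:190,190:310],None,fx=6,fy=6,interpolation=cv2.INTER_CUBIC)[...,::-1].copy()
def d(pt):return tuple(int(a) for a in (px(P,W(v,pt))-[190,100]+.5)*6)
for z,c in((.042,(0,255,0)),):
    b=[d([a,e,z]) for a,e in((-.04,-.08),(.04,-.08),(.04,.08),(-.04,.08))]
    cv2.polylines(im,[np.array(b)],True,c,1)
for pt in([0,.055,.062],[0,-.061,.0704]):cv2.circle(im,d(pt),4,(0,0,255),-1)
cv2.imwrite(f"pics/crop{sys.argv[1]}.png",im)
E
python3 fit.py 1
```

```text
top timer [238.7 148.2] 0.66
top reset_top [234.2 158. ] 0.41
top start_pad [241.8 128.6] 0.68
side timer [207.3 202.4] 0.58
side reset_top [215.6 197. ] 0.65
side start_pad [196.9 176.5] 0.65
pose [0.6518 0.0027 1.1547] res [ 0.   0.9 -3.   1.4  4.4 -0.8 -0.1  1.7  0.3 -1.4 -1.4 -1.4]
reset [0.6015 0.025  0.062 ]
pad [ 0.7076 -0.0219  0.07  ]
```

View pics/crop1.png

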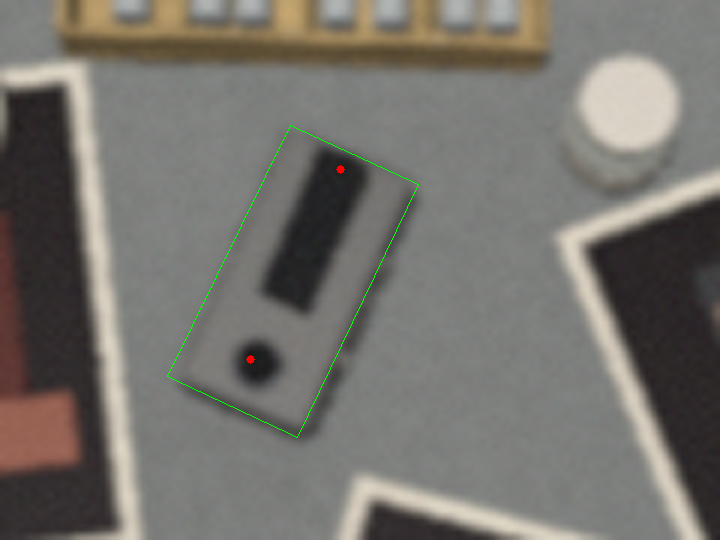

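Crop1 confirms the grey timer: black key at about (257,362), bar centre at about (315,230), dark features on its -x (right) side. The blobs put the key at (0.600, 0.021) and the pad at (0.706, -0.026), with the bar axis at -0.415 rad. I'll turn, close the fingers and go above the key.

>>> {"op": "step_arm", "data": {"commands": [[[0, 0, 0, 0, 0, 0.168, 0], [0, 0, 0, 0, 0, 0.168, 0], [0, 0, 0, 0, 0, 0.168, 0], [0, 0, 0, 0, 0, 0.168, 0], [0, 0, 0, 0, 0, 0.168, 0], [8.75, -41.9, 4.5, 0, 0, 0, 0], [8.75, -41.9, 4.5, 0, 0, 0, 0], [8.75, -41.9, 4.5, 0, 0, 0, 0], [8.75, -41.9, 4.5, 0, 0, 0, 0], [8.75, -41.9, 4.5, 0, 0, 0, 0], [8.75, -41.9, 4.5, 0, 0, 0, 0], [8.75, -41.9, 4.5, 0, 0, 0, 0], [8.75, -41.9, 4.5, 0, 0, 0, 0], [8.75, -41.9, 4.5, 0, 0, 0, 0], [8.75, -41.9, 4.5, 0, 0, 0, 0], [8.75, -41.9, 4.5, 0, 0, 0, 0], [8.75, -41.9, 4.5, 0, 0, 0, 0], [8.75, -41.9, 4.5, 0, 0, 0, 0], [8.75, -41.9, 4.5, 0, 0, 0, 0], [8.75, -41.9, 4.5, 0, 0, 0, 0]]]}}

```text
time: 3.6
tool_pos: [0.601, 0.0223, 0.3371]
ee_rot: [3.141, -0.0, -0.415]
wrist_force: [-0.7, 0.0, 0.3]
width: 0.0004
finger_force: 0.0
```

>>> {"op": "step_arm", "data": {"commands": [[[0, 0, 0, 0, 0, 0, 0], [0, 0, 0, 0, 0, 0, 0]]]}}

```text
time: 3.85
tool_pos: [0.6001, 0.0208, 0.337]
ee_rot: [3.141, 0.0, -0.415]
wrist_force: [-1.1, -0.3, -0.0]
width: 0.0003
finger_force: 0.0
```

Next I go down to about 20 mm over the key and look.

>>> {"op": "step_arm", "data": {"commands": [[[0, 0, 15, 0, 0, 0, 0], [0, 0, 15, 0, 0, 0, 0], [0, 0, 15, 0, 0, 0, 0], [0, 0, 13, 0, 0, 0, 0], [0, 0, 0, 0, 0, 0, 0]]]}}

```text
time: 4.47
tool_pos: [0.5998, 0.0209, 0.2771]
ee_rot: [3.14, 0.003, -0.415]
wrist_force: [-0.2, -0.4, -0.8]
width: 0.0005
finger_force: 0.0
```

```bash
cat > sidec.py <<'E'
from h import *
import sys
p=eyes.snapshot("side");o=robot.get_obs();print(o["tool_pos"],o["wrist_force"])
im=cv2.resize(p["color"][140:230,145:265],None,fx=6,fy=6,interpolation=cv2.INTER_CUBIC)[...,::-1].copy()
def d(X):return tuple(int(a) for a in (px(p,X)-[145,140]+.5)*6)
cv2.circle(im,d([.600,.021,.062]),3,(0,0,255),-1);cv2.circle(im,d([.706,-.026,.070]),3,(0,0,255),-1)
t=np.array(o["tool_pos"])-[0,0,.199];cv2.circle(im,d(t),3,(0,255,0),-1)
cv2.imwrite(f"pics/sc{sys.argv[1]}.png",im)
E
python3 sidec.py 1
```

```text
[0.60014253 0.02100208 0.27830411] [ 0.26815749 -0.68897186 -0.02187933]
```

View pics/sc1.png

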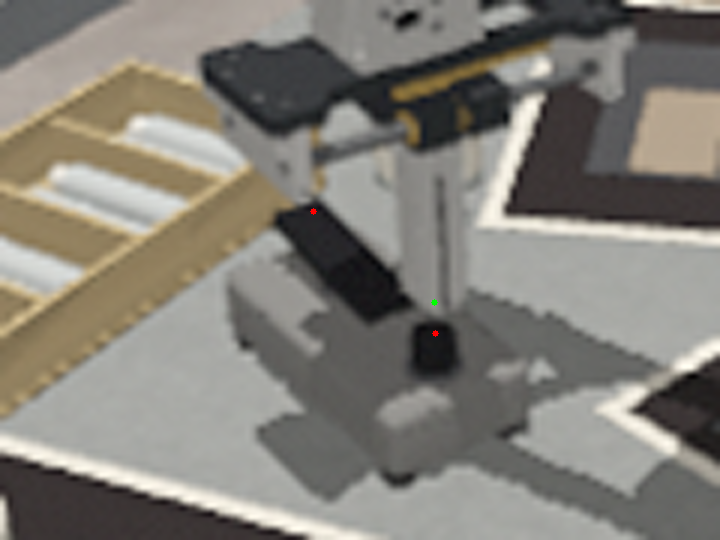

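Sc1 shows the fingertip (434,302) right over the key (435,333), and the pad mark sits on the raised end of the bar. I'll press the key.

>>> {"op": "step_arm", "data": {"commands": [[[0, 0, 10, 0, 0, 0, 0], [0, 0, 5, 0, 0, 0, 0], [0, 0, 4, 0, 0, 0, 0], [0, 0, 4, 0, 0, 0, 0], [0, 0, 3, 0, 0, 0, 0], [0, 0, 2, 0, 0, 0, 0], [0, 0, 0, 0, 0, 0, 0], [0, 0, 0, 0, 0, 0, 0]]]}}

```text
time: 5.52
tool_pos: [0.6002, 0.0211, 0.2521]
ee_rot: [-3.142, -0.0, -0.415]
wrist_force: [-3.0, 0.6, 5.6]
width: 0.0007
finger_force: 3.0
```

5.6 N is just past half in. I'll go 2.5 mm deeper, hold, release, and go over the bar's raised end.

>>> {"op": "step_arm", "data": {"commands": [[[0, 0, 2.5, 0, 0, 0, 0], [0, 0, 0, 0, 0, 0, 0]]]}}

```text
time: 5.78
tool_pos: [0.6002, 0.0211, 0.2498]
ee_rot: [-3.142, -0.0, -0.415]
wrist_force: [-4.8, -0.6, 7.8]
width: 0.0002
finger_force: 3.6
```

>>> {"op": "step_arm", "data": {"commands": [[[0, 0, -5, 0, 0, 0, 0], [0, 0, -10, 0, 0, 0, 0], [0, 0, -15, 0, 0, 0, 0], [0, 0, -20, 0, 0, 0, 0], [0, 0, 0, 0, 0, 0, 0], [29, 0, 0, 0, 0, 0, 0], [29, 0, 0, 0, 0, 0, 0], [29, 0, 0, 0, 0, 0, 0], [29, 0, 0, 0, 0, 0, 0], [0, 0, 4, 0, 0, 0, 0], [0, 0, 4, 0, 0, 0, 0], [0, 0, 0, 0, 0, 0, 0]]]}}

```text
time: 7.28
tool_pos: [0.7055, -0.0252, 0.2898]
ee_rot: [3.141, 0.002, -0.415]
wrist_force: [0.7, -0.5, 0.8]
width: 0.0008
finger_force: 0.0
```

```bash
python3 sidec.py 2
```

```text
[ 0.70568627 -0.02516563  0.29040868] [-0.33983621 -0.17515078 -0.16554983]
```

View pics/sc2.png

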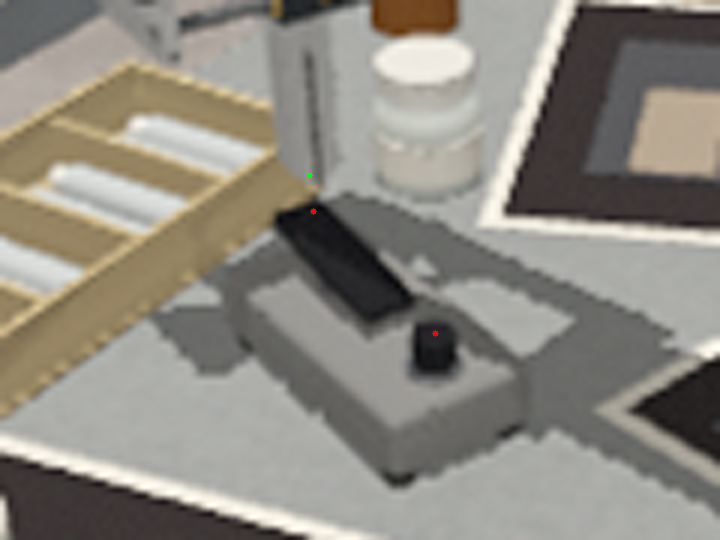

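Sc2 shows the key back up, the timer where it was, and the fingertip over the raised end (313,212). I'll press the bar down.

>>> {"op": "step_arm", "data": {"commands": [[[-2, 0, 8, 0, 0, 0, 0], [0, 0, 8, 0, 0, 0, 0], [0, 0, 4, 0, 0, 0, 0], [0, 0, 3, 0, 0, 0, 0], [0, 0, 3, 0, 0, 0, 0], [0, 0, 3, 0, 0, 0, 0], [0, 0, 2, 0, 0, 0, 0], [0, 0, 0, 0, 0, 0, 0], [0, 0, 0, 0, 0, 0, 0]]]}}

```text
time: 8.45
tool_pos: [0.7049, -0.0252, 0.2605]
ee_rot: [-3.141, -0.002, -0.415]
wrist_force: [0.8, -1.5, 3.9]
width: 0.0003
finger_force: 2.3
```

>>> {"op": "step_arm", "data": {"commands": [[[0, 0, 1.5, 0, 0, 0, 0], [0, 0, 1, 0, 0, 0, 0], [0, 0, 0, 0, 0, 0, 0], [0, 0, 0, 0, 0, 0, 0]]]}}

```text
time: 8.95
tool_pos: [0.7049, -0.0251, 0.2588]
ee_rot: [-3.141, -0.003, -0.415]
wrist_force: [0.9, -1.4, 6.6]
width: 0.0005
finger_force: 3.5
```

At 6.6 N, well above friction, the bar is on its stop. I'll press a little more, then lift straight away and look.

>>> {"op": "step_arm", "data": {"commands": [[[0, 0, 1, 0, 0, 0, 0], [0, 0, 0, 0, 0, 0, 0], [0, 0, -4, 0, 0, 0, 0], [0, 0, -10, 0, 0, 0, 0], [0, 0, -25, 0, 0, 0, 0], [0, 0, -35, 0, 0, 0, 0], [0, 0, -35, 0, 0, 0, 0], [-35, 0, -20, 0, 0, 0, 0], [-35, 0, 0, 0, 0, 0, 0], [0, 0, 0, 0, 0, 0, 0], [0, 0, 0, 0, 0, 0, 0]]]}}

```text
time: 10.32
tool_pos: [0.6408, 0.0033, 0.3845]
ee_rot: [3.141, 0.001, -0.415]
wrist_force: [-0.0, -0.2, -0.3]
width: 0.0006
finger_force: 0.0
```

```bash
python3 sidec.py 3
```

```text
[0.64107032 0.00306502 0.38440466] [-0.15075838  0.37407773 -0.53092848]
```

View pics/sc3.png

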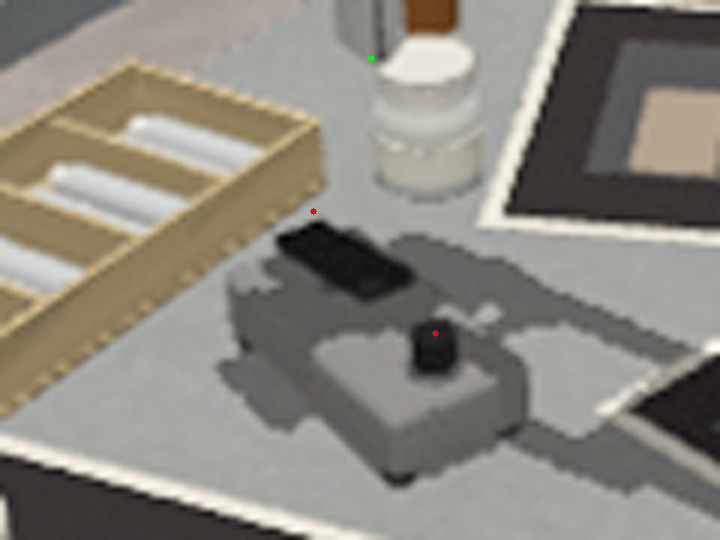

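Sc3 shows the bar's outer end down (300,235), its inner end raised (390,285), the key up at (435,345), and the timer unmoved. The hand is clear, so I'm handing in.

```bash
python3 -c "
from bench import robot;print(robot.close_job())"
```

```text
the job is handed in; nothing more can be done
None
```

I pressed the grey timer's reset key in past half and let it spring back, then pushed the start bar's raised end down to its stop. I took the hand clear and handed the job in; no verdict came back.

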